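# Stand the red marker in the pen cup under the light bar

### The job

Draw the red marker out of its sloping stand and lower it gently, still held, foot first to the bottom of the white pen cup, then let go so that it leans against the side of the rim that carries the blue clip. The light bar hangs right over the cup, so bring the marker in on a slant and do not bump the lamp; leave the cup upright where it stands, and the black marker and the other things on the desk alone.

Things in the scene. Friction and masses are not known exactly. Their poses are not given: they have to be found in the camera images.
- red_mid (a point): centre (half-way along) of the red round box marker, a straight cylinder 14 mm in diameter and 190 mm long, about 35 g, standing loosely in one of the two sloping sockets of the stand with 134 mm of it showing. Its z axis runs along the marker from the foot (the end in the socket) to the free top, so foot and top are 95 mm along -z and +z. Small white bands at 62 and 182 mm from the foot.
- red_foot (a point): centre of the red marker's flat foot end; same axes as its centre
- red_top (a point): centre of the red marker's top end; same axes as its centre
- black_mid (a point): centre of the other marker, to be left alone: black round box marker, a straight cylinder 14 mm in diameter and 190 mm long, about 35 g, standing loosely in one of the two sloping sockets of the stand with 134 mm of it showing. Its top stands about 180 mm above the desk. Same axes as the red one's.
- stand: fixed marker stand: dark base plate 100 x 190 x 10 mm carrying two aluminium tubes 120 mm apart along its y, at y = +60 and -60 mm, either of which may hold the red marker. Each tube leans 30 degrees from vertical, top towards the stand's -x; outer diameter 29 mm, bore 17 mm, 56 mm deep, mouth about 65 mm above the desk. Origin under the plate at desk height, z up.
- cup: loose straight-walled white stoneware cup, 0.5 kg, outer diameter 82 mm, bore 74 mm, 98 mm high, floor 6 mm thick (92 mm deep). Origin at the centre of its underside, z up; the blue clip sits on the rim at its -x side, towards the robot's side of the light bar. A marker of this size with its foot against the opposite wall at the bottom leans about 32 degrees.
- cup_rim (a point): centre of the cup's mouth, at rim height; axes as the cup
- cup_clip (a point): the outer edge of the cup's rim at the blue clip (20 mm wide, lying over the rim, a tab reaching 18 mm outwards)
- lamp: fixed white LED lamp. Origin on the desk right below the middle of its light bar; x points away from the robot. The bar is 240 mm long along y, 44 mm wide along x, and spans 0.27 to 0.30 m above the desk, over the cup (its middle within 12 mm of the cup's axis); a bracket (up to 0.31 m) joins it to a post of 18 mm at x = +150 mm on a round base of 110 mm.
- lamp_bar (a point): middle of the light bar, 285 mm above the desk
- mug: green coffee mug, 80 mm across, 95 mm high, on the desk; origin under it (to be left alone)
- bottle: brown jar with white cap, 52 mm across, 105 mm high; origin under it (to be left alone)
- tape: roll of brown tape lying flat, 100 mm across, 48 mm high; origin under it (to be left alone)
- carton: small blue carton 140 x 100 x 60 mm; origin under it (to be left alone)
- red: the whole red marker; its origin is the foot, z axis towards the top
Things that resemble listed ones, but are neither listed nor needed, are in the scene too. What is shaped like the cup but yellow is not meant.

How it is judged:
On the way, in this order (a step that is already met when the one before it is completed fails the run):
1. the red marker is drawn clear of its socket, its foot over 0.11 m above the desk (height (world z) of red_foot above 0.11 m), for 0.05 s.
2. the red marker's foot is lowered to within 24 mm of the cup's floor while the fingers still hold it (z of red_foot in the frame of cup between -0.005 and 0.03 m and horizontal distance between red_foot and cup below 0.041 m and contact force between the fingers and red above 1 N), for 0.1 s.
At the end, for the whole second after the job is handed in: The red marker rests released in the cup, foot within 16 mm of its floor, leaning 17 to 49 degrees, its top over 35 mm from the cup axis towards the clip and at most 35 mm to either side of that direction; the cup is upright (6 degrees) and within 40 mm of its start (z of red_foot in the frame of cup between -0.005 and 0.022 m and horizontal distance between red_foot and cup below 0.041 m and x of red_top in the frame of cup below -0.035 m and y of red_top in the frame of cup between -0.035 and 0.035 m and angle between red_mid's own z axis and vertical between 0.3 and 0.85 rad and contact force between red and cup above 0.02 N and linear speed of red below 0.02 m/s and angle between cup's own z axis and vertical below 0.1 rad and distance of cup from where it was at the start of the episode below 0.04 m); the robot touches nothing.
It fails at once if the lamp is bumped (over 4 N) (contact force between lamp and anything else above 4 N).
It fails at once if the marker is pressed on the cup with over 25 N (contact force between red and cup above 25 N).
It fails at once if the cup is tipped more than 17 degrees (angle between cup's own z axis and vertical above 0.3 rad).
It fails at once if the black marker is moved more than 30 mm (distance of black_mid from where it was at the start of the episode above 0.03 m).
It fails at once if another thing on the desk is moved more than 30 mm (distance of any of mug, bottle, tape, carton from where it was at the start of the episode above 0.03 m).
It also fails if it takes over 51 s, if anything falls off the work surface, if the arm or the gripper's body presses on something with over 40 N, if the wrist force passes 120 N, or if a joint passes its speed limit or range.

### The arm

A 6-joint arm with a two-finger parallel gripper is mounted at the origin on the work surface. World frame = base frame: x ahead of the robot, y to its left, z up, the work surface at z = 0. Lengths are in m, angles in rad, forces in N, time in s.
With the tool pointing down it reaches from about 0.325 to 0.9 m from the base axis. Payload 6.1 kg.
Tool frame: the origin (TCP) lies midway between the tips of the shut fingers; the grasp point (between the pads) lies 19 mm behind it; x points along the fingers, y is the direction in which the jaws open and shut, and the axes are right-handed (so a half turn about x gives the same grasp; the last joint's range is limited). The gripper opens to 85 mm and grips with 20 to 120 N. Pads are 22 mm wide; open, the fingers measure 114 mm over their backs; the gripper's body (76 mm by 85 mm) begins 54 mm behind the grasp point. The pads swing forward as they close: fully open they stand 13 mm farther back than shut.
Start: joints at [-1.332, 0.22, 1.526, -0, 1.395, -0.126], TCP at [0.223, -0.584, 0.231] pointing down, gripper open.
Joint ranges: [-2.98, 2.98], [-0.91, 2.08], [0.09, 2.57], [-1.24, 4.39], [0.2, 2.65], [-2.68, 2.68]. Speed limits (rad/s): [2.57, 2.57, 3.01, 3.14, 3.14, 3.14].

### API

Orientations are given as [roll, pitch, yaw] about the fixed x, y, z axes, in that order (R = Rz(yaw) Ry(pitch) Rx(roll)).
In Python, from plant import movep, move_l, set_joints, gripper_to, hold, inverse_kinematics, observe, get_image, get_calibration, Unreachable, job_done gives the robot as it stands. Calls block until the motion is done:
- movep(position, orientation): joint-space move of the TCP to a pose.
- move_l(position, feed=0.15, rotation=None, max_force=None): straight line of the TCP; rotation=None keeps the orientation; feed is the mean speed in m/s. With max_force (N) it stops when the force on the tool has changed by that much, and returns True; else False.
- set_joints(angles): joint-space move.
- gripper_to(opening, f_grip=None): finger opening in m; f_grip is the grip in N (None keeps the last); returns when the fingers have stopped.
- hold(seconds).
- inverse_kinematics(position, orientation): joint angles nearest the present ones, or None.
- observe(): the state.
- get_image(name): name is "scene" or "side" or "wrist"; returns (picture, depth): 384x512x3 uint8, red, green, blue; 384x512 float32, m along the optical axis (not along the pixel's ray), 0 where there is no reading.
- get_calibration(name): a dict with "intrinsics" (3x3 intrinsics, pixels), "dist_coeffs" ([k1, k2, p1, p2, k3] as OpenCV has them; the pictures are not rectified), "world_from_camera" (4x4, takes a point from camera to world coordinates). Camera axes: x right, y down, z forward; pixel columns grow to the right and rows downward; lengths in m; the calibration is good to about 2 mm. A picture is of the moment at which its call begins: read the wrist's pose just before it. get_calibration takes no time and is no camera call; for the wrist camera it gives the pose at the moment of the call.
A pose or a line that the arm cannot do raises Unreachable and nothing moves.
- job_done(): hands the job in, once; it reports no verdict.
The state is a dict: "time_s": time; "q": joint angles; "joint_velocities": joint speeds; "joint_torque": joint torques, N m; "eef_pos": TCP position; "tcp_rot": TCP orientation; "ft_force": force on the tool from outside, world axes, zero at the start; "torque": the same for the moment, N m; "opening": finger opening in m.
Only numpy, scipy, OpenCV 4.12 (cv2) and the standard library are available. Lean on these libraries where they do the work, as an engineer would, in place of code of your own. Each camera call takes 0.05 s, during which the arm holds its last target.

## Working session

There is one attempt and no reset: what is moved stays moved. The work goes in short steps, each a Python script; the robot and the scene stay as the last script left them, time stands still between calls to the robot, and variables do not carry over. Pictures are saved under pics/ and viewed, and the job is handed in when it is done.

```bash
ls; mkdir -p pics
python3 - <<'E'
from plant import *
import cv2,numpy as np
o=observe();print(o)
for n in ["scene","side","wrist"]:
    c=get_calibration(n);print(n,c)
    p,d=get_image(n);cv2.imwrite(f"pics/{n}0.png",cv2.cvtColor(p,cv2.COLOR_RGB2BGR));np.savez(f"{n}0.npz",p=p,d=d,K=c["intrinsics"],D=c["dist_coeffs"],T=c["world_from_camera"])
E
```

```text
pics
{'time_s': 0.0, 'q': array([-1.33211008e+00,  2.21216273e-01,  1.52756886e+00,  1.06437189e-05,
        1.39470487e+00, -1.26128720e-01]), 'joint_velocities': array([ 0.0002182 ,  0.00043949, -0.00089092,  0.0020974 , -0.00017407,
        0.00065366]), 'joint_torque': array([ 8.72925898e-05, -4.96896207e+01, -3.89390731e+01, -2.73367668e-04,
        1.10651136e-02, -9.74858040e-06]), 'eef_pos': array([ 0.22282889, -0.58330248,  0.23022771]), 'tcp_rot': array([-1.70244615,  1.56889895,  1.80395959]), 'ft_force': array([-0.10130122, -0.1324624 , -0.79402424]), 'torque': array([-0.01335938, -0.0002243 ,  0.03374916]), 'opening': 0.08569170215209546}
scene {'intrinsics': array([[390.45273171,   0.        , 253.59170476],
       [  0.        , 390.45273171, 191.78312423],
       [  0.        ,   0.        ,   1.        ]]), 'dist_coeffs': array([-0.10341888,  0.        ,  0.        ,  0.        ,  0.        ]), 'world_from_camera': array([[-0.32465305,  0.59725486, -0.73340782,  1.51823106],
       [ 0.94573315,  0.21626022, -0.24252902,  0.34055528],
       [ 0.0137553 , -0.77234588
[... 454 characters left out ...]
533,  0.49880758, -0.86553619,  1.41672812],
       [-0.02068621, -0.86670057, -0.49839964,  0.99171881],
       [ 0.        ,  0.        ,  0.        ,  1.        ]])}
wrist {'intrinsics': array([[323.96437245,   0.        , 260.10637367],
       [  0.        , 323.96437245, 198.82483407],
       [  0.        ,   0.        ,   1.        ]]), 'dist_coeffs': array([-0.07372819,  0.        ,  0.        ,  0.        ,  0.        ]), 'world_from_camera': array([[ 0.35836208, -0.89310362, -0.27192378,  0.29205289],
       [-0.93358011, -0.34350672, -0.10213381, -0.55738503],
       [-0.00219157,  0.29046352, -0.95688356,  0.37253272],
       [ 0.        ,  0.        ,  0.        ,  1.        ]])}
```

View pics/scene0.png

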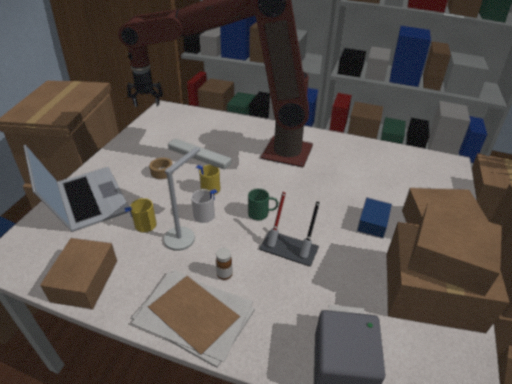

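View pics/side0.png

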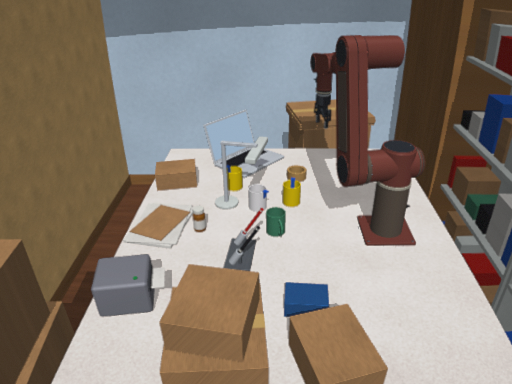

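View pics/wrist0.png

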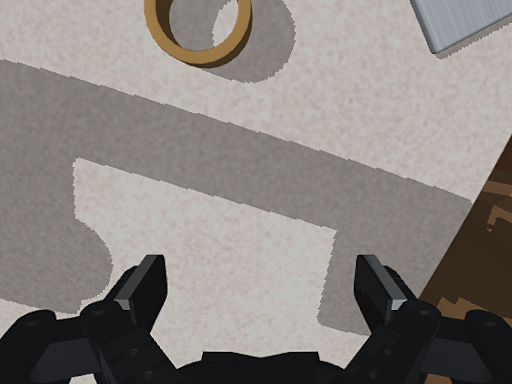

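The red marker is at scene (279,218) and the black one at (312,230). The white cup is at (204,206), with yellow cups at (210,179) and (145,215). I'll check crops.

Run:
```python
import cv2
a=cv2.imread("pics/scene0.png")[140:280,120:340];cv2.imwrite("pics/c1.png",cv2.resize(a,None,fx=3.6,fy=3.6,interpolation=cv2.INTER_CUBIC))
a=cv2.imread("pics/side0.png")[125:285,190:340];cv2.imwrite("pics/c2.png",cv2.resize(a,None,fx=3.7,fy=3.7,interpolation=cv2.INTER_CUBIC))
```

```text
(no output)
```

View pics/c1.png

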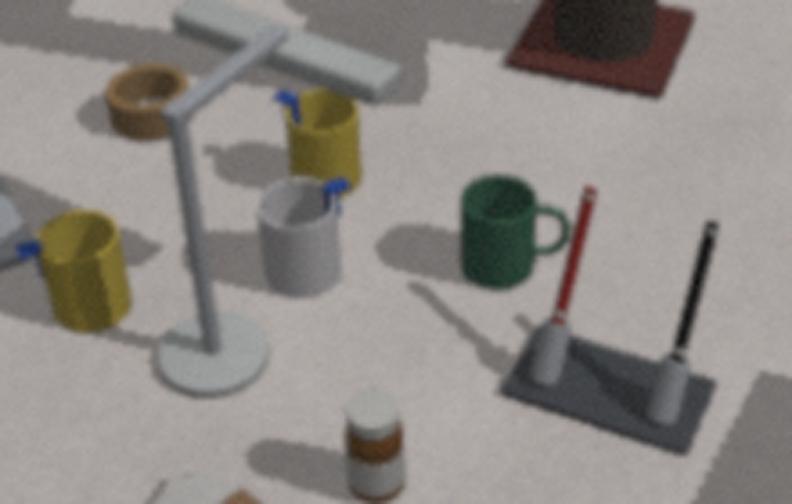

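View pics/c2.png

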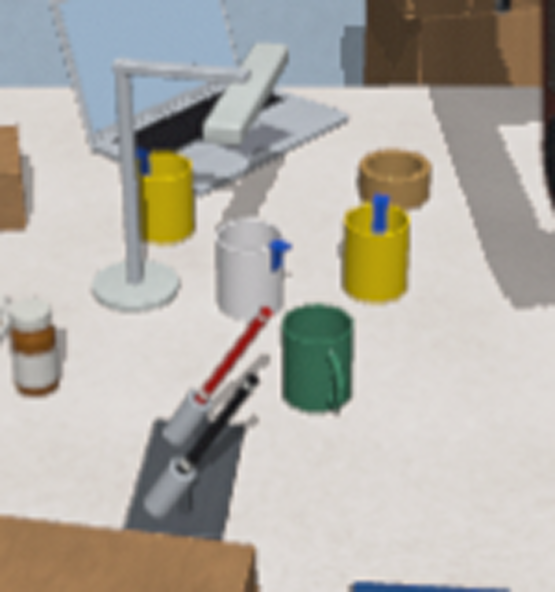

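```bash
cat > h.py <<'E'
import numpy as np,cv2
def load(n):
    z=np.load(n+".npz");return z["p"],z["d"],z["K"],z["D"],z["T"]
def ray(n,uv):
    p,d,K,D,T=load(n)
    q=cv2.undistortPoints(np.array(uv,float).reshape(-1,1,2),K,D).reshape(-1,2)
    r=np.c_[q,np.ones(len(q))]@T[:3,:3].T
    return T[:3,3],r
def plane(n,uv,z):
    o,r=ray(n,uv);return o+r*((z-o[2])/r[:,2])[:,None]
def cloud(n,mask):
    p,d,K,D,T=load(n)
    v,u=np.nonzero(mask&(d>0));o,r=ray(n,np.c_[u,v]);return o+r*d[v,u][:,None],np.c_[u,v]
def tri(n1,u1,n2,u2):
    o1,r1=ray(n1,u1);o2,r2=ray(n2,u2);r1=r1[0]/np.linalg.norm(r1[0]);r2=r2[0]/np.linalg.norm(r2[0])
    s=np.linalg.lstsq(np.c_[r1,-r2],o2-o1,rcond=None)[0]
    a,b=o1+s[0]*r1,o2+s[1]*r2;return (a+b)/2,np.linalg.norm(a-b)
E
python3 - <<'E'
from h import *
def box(m,b):
    k=np.zeros_like(m);k[b[1]:b[3],b[0]:b[2]]=m[b[1]:b[3],b[0]:b[2]];return k
bx={"scene0":dict(red=(265,185,295,240),black=(295,195,325,245),clip=(208,186,220,202),cup=(188,186,216,224),stand=(255,230,325,265),mug=(240,185,280,222),bottle=(212,245,238,280)),
    "side0":dict(red=(230,200,270,240),black=(230,222,266,260),clip=(260,185,272,202),cup=(244,182,268,214),stand=(222,235,260,275),mug=(262,202,290,238),bottle=(190,203,210,235))}
for n in bx:
    p=load(n)[0];h=cv2.cvtColor(p,cv2.COLOR_RGB2HSV).astype(int);H,S,V=h[...,0],h[...,1],h[...,2]
    M=dict(red=((H<8)|(H>172))&(S>130)&(V>50),black=(V<45),clip=(H>105)&(H<130)&(S>120),cup=(S<25)&(V>80),mug=(H>60)&(H<95)&(S>90),bottle=(S>=0)) 
    for k in M:
        m=box(M[k],bx[n][k]);P,uv=cloud(n,m)
        if k in("cup","bottle"): P2=P[P[:,2]>0.02]
        else:P2=P
        print(n,k,len(P2),P2.min(0).round(3),np.median(P2,0).round(3),P2.max(0).round(3))
        if k in("red",):
            c=P.mean(0);u,s,vt=np.linalg.svd(P-c);a=vt[0]*np.sign(vt[0][2]);t=(P-c)@a
            print("   axis",a.round(3),"tilt",np.degrees(np.arccos(a[2])),"ends",(c+a*t.min()).round(3),(c+a*t.max()).round(3))
            f=cv2.fitLine(uv.astype(np.float32),cv2.DIST_L2,0,.01,.01).ravel();w=(uv-f[2:])@f[:2];print("   px ends",f[2:]+f[:2]*w.min(),f[2:]+f[:2]*w.max())
E
```

```text
scene0 red 50 [0.521 0.109 0.08 ] [0.549 0.114 0.126] [0.578 0.117 0.168]
   axis [-0.534  0.045  0.845] tilt 32.373964353651 ends [0.577 0.111 0.081] [0.522 0.116 0.169]
   px ends [275.56281026 224.8908666 ] [282.78785227 195.94704386]
scene0 black 49 [0.536 0.227 0.078] [0.562 0.232 0.124] [0.588 0.236 0.17 ]
scene0 clip 14 [ 0.497 -0.161  0.099] [ 0.507 -0.152  0.102] [ 0.516 -0.146  0.104]
scene0 cup 575 [ 0.489 -0.224  0.02 ] [ 0.561 -0.18   0.068] [ 0.585 -0.141  0.103]
scene0 mug 297 [ 0.419 -0.028  0.008] [0.486 0.014 0.062] [0.504 0.047 0.1  ]
scene0 bottle 426 [ 0.754 -0.026  0.02 ] [0.793 0.005 0.08 ] [0.807 0.026 0.111]
side0 red 57 [0.507 0.107 0.064] [0.542 0.119 0.127] [0.582 0.129 0.181]
   axis [-0.532  0.04   0.846] tilt 32.232125620410336 ends [0.581 0.115 0.065] [0.508 0.121 0.18 ]
   px ends [243.6126576  232.70800734] [262.15208656 208.11464777]
side0 black 55 [0.518 0.231 0.081] [0.558 0.237 0.116] [0.581 0.246 0.177]
side0 clip 20 [ 0.493 -0.164  0.067] [ 0.502 -0.154  0.096] [ 0.511 -0.144  0.101]
side0 cup 369 [ 0.498 -0.237  0.02 ] [ 0.542 -0.154  0.068] [ 0.58  -0.134  0.101]
side0 mug 442 [ 0.422 -0.037  0.005] [0.458 0.04  0.065] [0.491 0.085 0.099]
side0 bottle 271 [ 0.748 -0.021  0.02 ] [0.771 0.017 0.07 ] [0.8   0.031 0.109]
```

```bash
cat > m.py <<'E'
from h import *
from scipy.optimize import least_squares
def all_pts(n):
    p=load(n)[0];return cloud(n,np.ones(p.shape[:2],bool)),p
res={}
for n in("scene0","side0"):
    (P,uv),p=all_pts(n);col=p[uv[:,1],uv[:,0]].astype(int)
    hsv=cv2.cvtColor(p,cv2.COLOR_RGB2HSV).astype(int)[uv[:,1],uv[:,0]]
    # cup
    m=(abs(P[:,0]-.54)<.07)&(abs(P[:,1]+.18)<.07)&(P[:,2]>.015)&(P[:,2]<.09)&(hsv[:,1]<60)
    # lamp bar
    b=(P[:,2]>.262)&(P[:,2]<.33)&(P[:,0]>.4)&(P[:,0]<.75)&(P[:,1]>-.4)&(P[:,1]<.05)
    rm=((hsv[:,0]<8)|(hsv[:,0]>172))&(hsv[:,1]>110)&(P[:,0]>.48)&(P[:,0]<.6)&(P[:,1]>.09)&(P[:,1]<.14)&(P[:,2]<.2)
    res[n]=dict(cup=P[m],bar=P[b],red=P[rm],P=P,hsv=hsv)
S=[("scene",["scene0"]),("side",["side0"]),("both",["scene0","side0"])]
for l,ns in S:
    C=np.vstack([res[n]["cup"] for n in ns])
    f=lambda x:np.hypot(C[:,0]-x[0],C[:,1]-x[1])-.041
    r=least_squares(f,[.54,-.18],loss="soft_l1",f_scale=.002);print(l,"cup",r.x.round(4),np.median(abs(r.fun)),len(C))
    Q=np.vstack([res[n]["red"] for n in ns])
    def g(x):
        a=np.array([x[2],x[3],1]);a/=np.linalg.norm(a);d=Q-[x[0],x[1],.12];return np.linalg.norm(np.cross(d,a),axis=1)-.007
    r=least_squares(g,[.545,.114,-.577,0],loss="soft_l1",f_scale=.002);a=np.r_[r.x[2:],1];a/=np.linalg.norm(a)
    t=(Q-[r.x[0],r.x[1],.12])@a
    print("  red",r.x.round(4),"tilt",np.degrees(np.arccos(a[2])),"az",np.degrees(np.arctan2(a[1],a[0])),np.median(abs(r.fun)),len(Q),"t",t.min(),t.max())
    B=np.vstack([res[n]["bar"] for n in ns]);print("  bar",B.min(0),B.max(0),len(B))
    B=B[(B[:,2]<.305)];print(cv2.minAreaRect(B[:,:2].astype(np.float32)))
    print("stand plate:")
for n in res:
    P,h=res[n]["P"],res[n]["hsv"]
    m=(P[:,2]>.004)&(P[:,2]<.016)&(h[:,2]<75)&(P[:,0]>.45)&(P[:,0]<.75)&(P[:,1]>0)&(P[:,1]<.35)&(h[:,1]<120)
    print(n,m.sum(),cv2.minAreaRect(P[m][:,:2].astype(np.float32)))
    # tubes
    for y0 in(.115,.235):
        m=(P[:,2]>.02)&(P[:,2]<.06)&(abs(P[:,1]-y0)<.03)&(P[:,0]>.55)&(P[:,0]<.66)
        print(y0,m.sum(),P[m].min(0).round(3),P[m].max(0).round(3))
    m=(h[:,0]>100)&(h[:,0]<130)&(h[:,1]>120)&(abs(P[:,0]-.5)<.1)&(abs(P[:,1]+.16)<.05)
    print("clip",P[m].mean(0))
E
python3 m.py
```

```text
scene cup [ 0.541  -0.1825] 0.0017826543942107212 495
  red [ 0.5466  0.1162 -0.7011 -0.0662] tilt 35.15505996527612 az -174.6074267413012 0.001236807338972508 62 t -0.0493807624663229 0.05391123400875321
  bar [ 0.49545203 -0.3002377   0.26343927] [ 0.69611911 -0.06152197  0.31468342] 1014
((0.6063263416290283, -0.19466938078403473), (0.24169689416885376, 0.18114742636680603), 79.17461395263672)
stand plate:
side cup [ 0.5386 -0.1813] 0.0025114503951924154 340
  red [ 0.5445  0.1122 -0.561   0.0192] tilt 29.308707338711375 az 178.03714325641684 0.001670073959820763 65 t -0.06545231323101813 0.06993149083635133
  bar [ 0.49443289 -0.29592588  0.26332622] [ 0.69416217 -0.05541304  0.31471288] 503
((0.603915274143219, -0.19228999316692352), (0.2467627078294754, 0.18236583471298218), 78.46703338623047)
stand plate:
both cup [ 0.5403 -0.1818] 0.002065041977584857 835
  red [ 0.5449  0.1119 -0.6054  0.0198] tilt 31.20628872061633 az 178.1259072434253 0.0017136906514436155 127 t -0.06540253948281312 0.07022985086300951
  bar [ 0.49443289 -0.3002377   0.26332622] [ 0.69611911 -0.05541304  0.31471288] 1517
((0.6049584150314331, -0.19271506369113922), (0.24717846512794495, 0.1845800280570984), 78.46703338623047)
stand plate:
scene0 776 ((0.5832813382148743, 0.1249144971370697), (0.28912633657455444, 0.13560384511947632), 68.54155731201172)
0.115 108 [0.572 0.092 0.021] [0.625 0.122 0.06 ]
0.235 110 [0.594 0.213 0.022] [0.634 0.243 0.06 ]
clip [ 0.50729007 -0.15264376  0.10161744]
side0 52 ((0.5779930949211121, 0.14809715747833252), (0.15327021479606628, 0.04173434525728226), 70.4911880493164)
0.115 88 [0.571 0.099 0.02 ] [0.619 0.129 0.06 ]
0.235 97 [0.582 0.222 0.02 ] [0.628 0.245 0.06 ]
clip [ 0.50325684 -0.15358593  0.0901643 ]
```

```bash
cat > m2.py <<'E'
from m import *
print("-----")
P=np.vstack([res[n]["P"] for n in res]);hs=np.vstack([res[n]["hsv"] for n in res])
img=np.full((600,800,3),255,np.uint8)
# topdown: x up .3-.9 , y left .4..-.4 ; 1mm/px
m=(P[:,0]>.3)&(P[:,0]<.9)&(abs(P[:,1])<.4)&(P[:,2]>.012)&(P[:,2]<.33)
Q=P[m];o=np.argsort(Q[:,2]);Q=Q[o]
cm=cv2.applyColorMap((Q[:,2]/.33*255).clip(0,255).astype(np.uint8).reshape(-1,1),cv2.COLORMAP_JET).reshape(-1,3)
for q,c in zip(Q,cm):cv2.circle(img,(int((.4-q[1])*1000),int((.9-q[0])*1000)),1,c.tolist(),-1)
for i in range(3,9):cv2.putText(img,f"x.{i}",(0,int((.9-i/10)*1000)),0,.4,0)
for i in range(-4,5):cv2.putText(img,f"y{i/10}",(int((.4-i/10)*1000),595),0,.4,0)
cv2.imwrite("pics/top.png",img)
y=(hs[:,0]>22)&(hs[:,0]<32)&(hs[:,1]>150)&(P[:,2]>.02)&(P[:,2]<.09)
for c0 in([.42,-.2],[.6,-.35]):
    C=P[y&(np.hypot(P[:,0]-c0[0],P[:,1]-c0[1])<.1)]
    r=least_squares(lambda x:np.hypot(C[:,0]-x[0],C[:,1]-x[1])-.041,c0,loss="soft_l1",f_scale=.002);print("yellow",r.x,len(C))
for n in res:
    P=res[n]["P"];b=res[n]["bar"]
    t=b[(b[:,2]>.295)&(b[:,2]<.304)]
    # iteratively keep points near the bar's line: end points far from bracket
    c=np.median(t[t[:,0]<.56],0) if (t[:,0]<.56).any() else t.mean(0)
    k=t[t[:,0]<.585]
    print(n,len(t),cv2.minAreaRect(k[:,:2].astype(np.float32)))
E
python3 m2.py|sed -n '/-----/,$p'
```

```text
-----
yellow [ 0.38550444 -0.22293083] 459
yellow [ 0.66216122 -0.36617431] 494
scene0 482 ((0.5505306720733643, -0.18317219614982605), (0.23627151548862457, 0.0669705793261528), 79.5318832397461)
side0 241 ((0.5483965277671814, -0.17827117443084717), (0.23326930403709412, 0.06439771503210068), 78.50051879882812)
```

View pics/top.png

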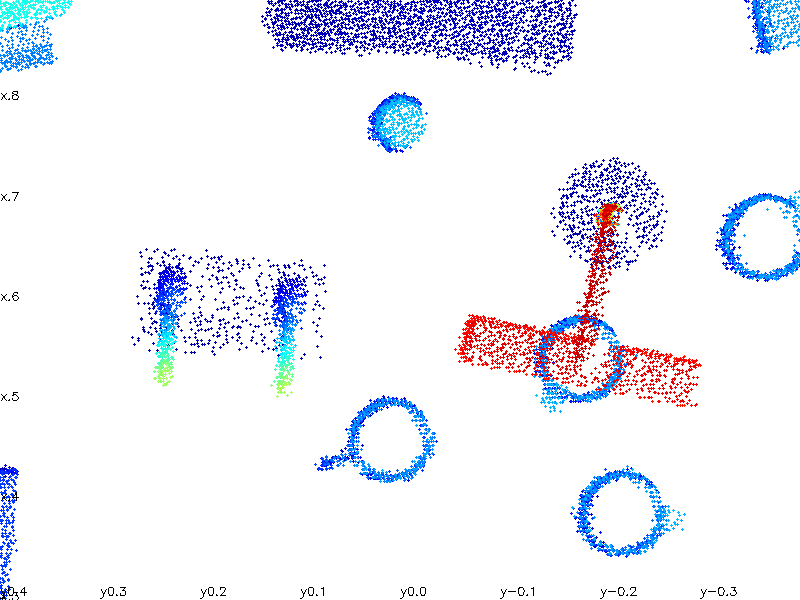

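```bash
cat > g.py <<'E'
import numpy as np
from scipy.spatial.transform import Rotation as Ro
def axis(theta,az):
    t,a=np.radians(theta),np.radians(az);return np.array([np.sin(t)*np.cos(a),np.sin(t)*np.sin(a),np.cos(t)])
def tool(a,az,delta,phi,flip):
    # x = -a tilted by delta towards horizontal (in lean plane), then rotate phi about a
    A=np.radians(az);h=np.array([np.sin(A),-np.cos(A),0])  # horizontal normal to lean plane
    R0=Ro.from_rotvec(h*0)
    for sg in(1,-1):
        x=Ro.from_rotvec(h*np.radians(delta)*sg).apply(-a)
        if (x[2]> -a[2])==(delta>0) : break
    x=Ro.from_rotvec(a*np.radians(phi)).apply(x)
    y=np.cross(a,x) if abs(delta)>1e-3 else h; y/=np.linalg.norm(y)
    if flip:y=-y
    return np.c_[x,y,np.cross(x,y)]
def rpy(R):return Ro.from_matrix(R).as_euler("xyz")
def tcp(foot,a,s,R):return foot+s*a+.019*R[:,0]
CUP=np.array([.540,-.182,0]);CLIP=141.;LB=np.array([.537,-.178,.285]);LAZ=-11.
E
python3 - <<'E'
from g import *
from plant import *
o=observe();R=Ro.from_euler("xyz",o["tcp_rot"]).as_matrix();T=get_calibration("wrist")["world_from_camera"]
print("cam in tool",R.T@(T[:3,3]-o["eef_pos"]),"cam z in tool",R.T@T[:3,2]);print(R)
a1=axis(30.5,176);p=np.array([.545,.112,.12]);f1=p+a1*((.0165+.0035-.12)/a1[2]);print("foot",f1,"top",f1+.19*a1)
th=29;a2=axis(th,CLIP);u=a2*[1,1,0]/np.sin(np.radians(th));f2=CUP-.027*u+[0,0,.010]
for flip in(0,1):
  for delta in(20,30,40,50,60):
    for phi in(-60,-40,-20,0,20,40,60):
      R1=tool(a1,176,delta,phi,flip);R2=tool(a2,CLIP,delta,phi,flip);r=[]
      for f,a,R in((f1,a1,R1),(f1+.12*a1,a1,R1),(f2,a2,R2),(f2+.2*a2,a2,R2),(f2+.25*a2,a2,R2)):
        q=inverse_kinematics(tcp(f,a,.15,R).tolist(),rpy(R).tolist());r.append(q)
      if r[0] is not None and r[1] is not None and r[2] is not None and r[3] is not None: print(flip,delta,phi,[x is not None for x in r],"x1",R1[:,0].round(2),"camdir z",R1[2,2].round(2),R2[2,2].round(2),np.round(r[0],2),np.round(r[2],2))
E
```

```text
cam in tool [-0.14221381  0.00019562 -0.07393763] cam z in tool [9.56822933e-01 4.78509112e-05 2.90671418e-01]
[[-3.57864748e-04  3.56778172e-01 -9.34189064e-01]
 [ 1.44845492e-03 -9.34187959e-01 -3.56778304e-01]
 [-9.99998887e-01 -1.48080912e-03 -1.82464159e-04]]
foot [0.60376101 0.10789103 0.02      ] top [0.50756363 0.11461781 0.18370954]
0 20 -60 [True, True, True, True, True] x1 [ 0.6  -0.34 -0.72] camdir z 0.53 0.53 [ 0.38 -0.08  2.23 -0.97  0.71  0.69] [-0.1  -0.04  2.2  -0.94  0.8   0.76]
0 20 -40 [True, True, True, True, True] x1 [ 0.69 -0.27 -0.68] camdir z 0.66 0.65 [ 0.35 -0.14  2.32 -1.11  0.57  0.47] [-0.11 -0.1   2.29 -1.08  0.68  0.54]
0 20 -20 [True, True, True, True, True] x1 [ 0.74 -0.17 -0.65] camdir z 0.74 0.73 [ 0.28 -0.21  2.4  -1.21  0.41  0.18] [-0.17 -0.18  2.38 -1.18  0.53  0.26]
0 20 0 [True, True, True, True, False] x1 [ 0.77 -0.05 -0.64] camdir z 0.77 0.75 [ 0.17 -0.28  2.46 -1.11  0.21 -0.31] [-0.26 -0.26  2.45 -1.16  0.34 -0.14]
0 30 -60 [True, True, True, True, True] x1 [ 0.62 -0.48 -0.62] camdir z 0.65 0.65 [ 0.49  0.04  2.19 -1.19  0.88  0.96] [ 0.    0.09  2.15 -1.11  0.97  0.99]
0 60 -20 [True, True, True, True, True] x1 [ 0.93 -0.36 -0.02] camdir z 0.98 0.53 [0.53 0.43 2.35 4.08 1.33 1.46] [-0.64  0.42  1.59  0.32  1.62  1.81]
0 60 60 [True, True, True, True, True] x1 [ 0.68  0.7  -0.21] camdir z 0.87 0.64 [-0.57  0.22  2.39  1.63  1.29  1.65] [-0.11  0.58  1.49 -0.6   1.72  1.45]
1 30 -60 [True, True, True, True, True] x1 [ 0.62 -0.48 -0.62] camdir z -0.65 -0.65 [ 0.49  0.04  2.19 -1.19  0.88 -2.18] [ 0.    0.09  2.15 -1.11  0.97 -2.15]
1 60 -20 [True, True, True, True, True] x1 [ 0.93 -0.36 -0.02] camdir z -0.98 -0.53 [ 0.53  0.43  2.35  4.08  1.33 -1.69] [-0.64  0.42  1.59  0.32  1.62 -1.33]
1 60 60 [True, True, True, True, True] x1 [ 0.68  0.7  -0.21] camdir z -0.87 -0.64 [-0.57  0.22  2.39  1.63  1.29 -1.49] [-0.11  0.58  1.49 -0.6   1.72 -1.69]
```

```bash
python3 - <<'E'
s=open("g.py").read()
s=s.replace("        if (x[2]> -a[2])==(delta>0) : break\n","        if (x@np.array([-np.cos(A),-np.sin(A),0])>-a@np.array([-np.cos(A),-np.sin(A),0]))==(delta*1.0>0) or abs(delta)>=60 and False: break\n")
# simpler: x = cos(d)*(-a)+sin(d)*k, k perp to a in plane with horizontal-away/up component
i=s.index("    R0=");j=s.index("    x=Ro.from_rotvec(a*")
s=s[:i]+"    k=np.cross(h,a); k=k if k[2]>0 else -k\n    D=np.radians(delta);x=-np.cos(D)*a+np.sin(D)*k\n"+s[j:]
s=s.replace("    y=np.cross(a,x) if abs(delta)>1e-3 else h;","    y=np.cross(x,a);")
s+='''
J=np.array([[-2.98,2.98],[-.91,2.08],[.09,2.57],[-1.24,4.39],[.2,2.65],[-2.68,2.68]])
g=np.meshgrid(np.linspace(-.25,-.073,8),np.linspace(-.043,.043,5),np.linspace(-.043,.043,5));BODY=np.c_[g[0].ravel(),g[1].ravel(),g[2].ravel()]
CAM=np.array([[-.142+i,j,-.074+k] for i in(-.025,.025) for j in(-.03,.03) for k in(-.02,.02)])
FING=np.array([[i,j,k] for i in(-.06,-.02,0) for j in(-.057,-.012,.012,.057) for k in(-.011,.011)])
PTS=np.r_[BODY,CAM,FING]
def lampd(W):
    A=np.radians(LAZ);R=np.array([[np.cos(A),-np.sin(A),0],[np.sin(A),np.cos(A),0],[0,0,1]])
    q=np.abs((W-LB)@R)-[.022,.12,.015];return np.linalg.norm(np.maximum(q,0),axis=1).min() if True else 0
'''
open("g.py","w").write(s)
E
cat > s.py <<'E'
from g import *
from plant import *
a1=axis(30.5,176);p=np.array([.545,.112,.12]);f1=p+a1*((.02-.12)/a1[2])
th=29;a2=axis(th,CLIP);u=a2*[1,1,0]/np.sin(np.radians(th));f2=CUP-.027*u+[0,0,.010]
out=[]
S=.15
for flip in(0,1):
  for delta in range(5,96,10):
    for phi in range(-180,180,15):
      R1=tool(a1,176,delta,phi,flip);R2=tool(a2,CLIP,delta,phi,flip)
      if R1[2,0]>.1 or R2[2,0]>.1: continue
      qs=[]
      for f,a,R in((f1,a1,R1),(f1+.12*a1,a1,R1),(f2,a2,R2),(f2+.2*a2,a2,R2)):
        q=inverse_kinematics(tcp(f,a,S,R).tolist(),rpy(R).tolist())
        if q is None:break
        qs.append(q)
      if len(qs)<4:continue
      qs=np.array(qs);mar=np.minimum(qs-J[:,0],J[:,1]-qs).min()
      d=min(lampd((tcp(f2+t*a2,a2,S,R2)+PTS@R2.T)) for t in(0,.05,.1,.15,.2))
      low1=(tcp(f1,a1,S,R1)+PTS@R1.T)[:,2].min();low2=(tcp(f2,a2,S,R2)+PTS@R2.T)[:,2].min()
      out.append((flip,delta,phi,mar,d,low1,low2,R1[:,0].round(2),R2[:,0].round(2),qs[0].round(2),qs[1].round(2),qs[2].round(2),qs[3].round(2)))
for o in out:
  if o[3]>.1 and o[4]>.02 and o[5]>.07: print(*[np.round(x,3) if not isinstance(x,int) else x for x in o])
E
python3 s.py
```

```text
1 5 15 0.192 0.028 0.12 0.112 [ 0.58 -0.02 -0.82] [ 0.45 -0.33 -0.83] [ 0.11 -0.25  2.31 -0.18  0.48 -1.52] [ 0.15 -0.6   2.33 -0.15  0.8  -1.55] [-0.35 -0.24  2.31 -0.33  0.52 -1.27] [-0.23 -0.72  2.27 -0.26  1.05 -1.32]
1 5 30 0.183 0.028 0.114 0.106 [ 0.57  0.   -0.82] [ 0.45 -0.31 -0.83] [ 0.09 -0.25  2.31 -0.11  0.48 -1.86] [ 0.13 -0.6   2.33 -0.1   0.81 -1.86] [-0.37 -0.25  2.31 -0.26  0.52 -1.6 ] [-0.26 -0.73  2.27 -0.22  1.05 -1.63]
1 15 -15 0.15 0.021 0.121 0.113 [ 0.7  -0.12 -0.71] [ 0.49 -0.48 -0.72] [ 0.22 -0.25  2.39 -0.84  0.37 -0.3 ] [ 0.28 -0.63  2.42 -0.51  0.69 -0.65] [-0.23 -0.22  2.37 -0.91  0.48 -0.12] [-0.07 -0.73  2.34 -0.57  0.99 -0.49]
```

```bash
sed -i 's/f2+.2\*a2/f2+.15*a2/; s/(0,.05,.1,.15,.2)/(0,.05,.1,.15)/; s/o\[3\]>.1 and o\[4\]>.02 and o\[5\]>.07/o[3]>.08 and o[4]>.012 and o[5]>.03/' s.py; python3 s.py; sed 's/^S=.15/S=.165/' s.py > s2.py; echo; python3 s2.py
```

```text
0 5 -165 0.375 0.012 0.133 0.126 [ 0.43 -0.05 -0.9 ] [ 0.3  -0.28 -0.91] [ 0.13 -0.2   2.19 -0.16  0.73 -1.53] [ 0.17 -0.49  2.2  -0.15  1.01 -1.54] [-0.35 -0.19  2.18 -0.23  0.76 -1.36] [-0.28 -0.52  2.17 -0.2   1.12 -1.37]
0 5 -150 0.375 0.018 0.127 0.119 [ 0.44 -0.07 -0.9 ] [ 0.3  -0.3  -0.91] [ 0.15 -0.2   2.19 -0.21  0.73 -1.74] [ 0.19 -0.49  2.2  -0.18  1.01 -1.76] [-0.33 -0.18  2.18 -0.27  0.77 -1.57] [-0.25 -0.51  2.17 -0.24  1.12 -1.59]
0 5 105 0.287 0.013 0.117 0.11 [ 0.49  0.05 -0.87] [ 0.41 -0.23 -0.88] [ 0.05 -0.27  2.26  0.04  0.63 -0.19] [ 0.08 -0.58  2.27  0.02  0.94 -0.14] [-0.42 -0.26  2.27 -0.06  0.65  0.02] [-0.35 -0.62  2.25 -0.08  1.03  0.07]
0 5 120 0.307 0.013 0.118 0.112 [ 0.47  0.04 -0.88] [ 0.39 -0.22 -0.89] [ 0.06 -0.25  2.24  0.02  0.66 -0.43] [ 0.08 -0.56  2.25  0.    0.96 -0.39] [-0.41 -0.25  2.25 -0.07  0.68 -0.23] [-0.35 -0.6   2.23 -0.08  1.05 -0.19]
0 5 135 0.328 0.012 0.122 0.115 [ 0.46  0.03 -0.89] [ 0.37 -0.22 -0.9 ] [ 0.07 -0.24  2.22 -0.    0.68 -0.66] [ 0.09 -0.54  2.23 -0.02  0.98 -0.63] [-0.41 -0.24  2.23 -0.09  0.7  -0.47] [-0.34 -0.58  2.2
[... 11376 characters left out ...]
2.    1.22  1.7   1.62] [-1.16  0.09  2.23  1.21  1.83  1.82]
1 85 105 0.514 0.013 0.088 0.079 [-0.11  0.97 -0.21] [ 0.46  0.86 -0.2 ] [-0.47  0.6   1.76  1.    1.81  1.7 ] [-0.51  0.3   1.93  1.    1.91  1.8 ] [-1.02  0.56  1.86  1.04  1.75  1.7 ] [-1.07  0.15  2.06  1.04  1.88  1.86]
1 95 105 0.576 0.013 0.071 0.062 [-0.2   0.98 -0.06] [ 0.4   0.92 -0.05] [-0.45  0.73  1.66  1.03  1.95  1.68] [-0.49  0.44  1.86  1.03  2.03  1.76] [-1.    0.7   1.76  1.06  1.89  1.67] [-1.05  0.3   1.99  1.08  2.    1.8 ]Traceback (most recent call last):
  File "s.py", line 14, in <module>
    q=inverse_kinematics(tcp(f,a,S,R).tolist(),rpy(R).tolist())
ValueError: time passes only in moves, steps and waits
```

```bash
cat > plan.py <<'E'
from g import *
D,PH,FL,S=8,15,1,.165
a1=axis(30.5,176);p=np.array([.545,.112,.12]);f1=p+a1*((.02-.12)/a1[2])
R1=tool(a1,176,D,PH,FL)
E
python3 - <<'E'
from plan import *
from plant import *
print(R1)
for b in (0,.06,.09,.12):
    T=tcp(f1,a1,S+b,R1);q=inverse_kinematics(T.tolist(),rpy(R1).tolist());print(b,T.round(3),None if q is None else np.round(q,3), "cam",(T+R1@[-.142,0,-.074]).round(3))
q=np.array(q)
E
```

```text
[[ 0.61943482 -0.15508323  0.76957761]
 [-0.00720649  0.97912899  0.20311199]
 [-0.78501501 -0.13136059  0.60538899]]
0 [0.532 0.114 0.147] [ 0.113 -0.321  2.357 -0.179  0.448 -1.525] cam [0.387 0.1   0.214]
0.06 [0.502 0.116 0.199] [ 0.131 -0.511  2.376 -0.152  0.619 -1.548] cam [0.357 0.102 0.266]
0.09 [0.486 0.117 0.225] [ 0.141 -0.597  2.376 -0.146  0.705 -1.552] cam [0.342 0.103 0.291]
0.12 [0.471 0.118 0.251] [ 0.153 -0.676  2.37  -0.143  0.791 -1.554] cam [0.326 0.104 0.317]
```

Run:
```python
from plan import *
from plant import *
import cv2
T=tcp(f1,a1,S+.10,R1);q=np.array(inverse_kinematics(T.tolist(),rpy(R1).tolist()));print(q)
w=q.copy();w[0]=-1.332;set_joints(w.tolist());set_joints(q.tolist())
o=observe();print(o["time_s"],o["eef_pos"],T,o["ft_force"])
for n in("wrist","scene","side"):
    c=get_calibration(n);p,d=get_image(n);cv2.imwrite(f"pics/{n}1.png",cv2.cvtColor(p,cv2.COLOR_RGB2BGR));np.savez(f"{n}1.npz",p=p,d=d,K=c["intrinsics"],D=c["dist_coeffs"],T=c["world_from_camera"])
```

```text
[ 0.14507027 -0.624194    2.3748875  -0.14482733  0.73404136 -1.55319968]
3.7583 [0.48152319 0.11655669 0.23340639] [0.48136024 0.11713619 0.23341644] [ 0.32032856 -0.55194212  0.54864056]
```

View pics/wrist1.png

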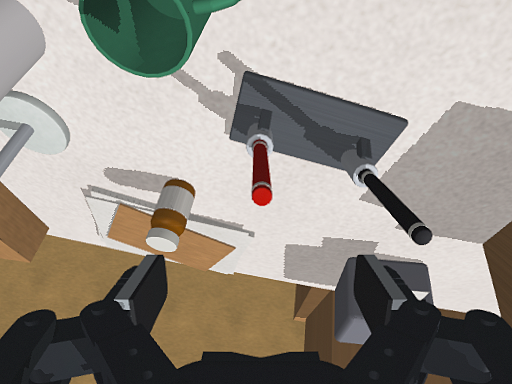

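View pics/side1.png

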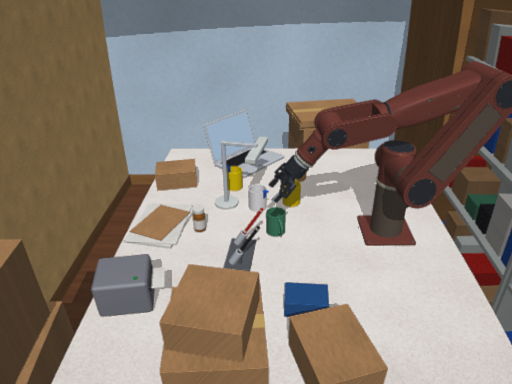

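The wrist view shows the red top end at (262,195) and its socket mouth at (260,147), centred between the fingers. The black marker is at (422,235), to the right. I'll refine the red axis from this view.

Run:
```python
from h import *
from scipy.optimize import least_squares
def pts(n,box):
    p=load(n)[0];hs=cv2.cvtColor(p,cv2.COLOR_RGB2HSV).astype(int)
    m=((hs[...,0]<8)|(hs[...,0]>172))&(hs[...,1]>130)&(hs[...,2]>40);k=np.zeros_like(m);k[box[1]:box[3],box[0]:box[2]]=1
    return cloud(n,m&k)
P,uv=pts("wrist1",(235,130,290,215));print(len(P),P.min(0),P.max(0))
p=load("wrist1")[0];col=p[uv[:,1],uv[:,0]]
face=col[:,0]>190;print("face",face.sum(),P[face].mean(0),uv[face].mean(0))
W=P[~face]
def fit(Q,x0=(.545,.112,-.577,0)):
    def g(x):
        a=np.array([x[2],x[3],1]);a/=np.linalg.norm(a);return np.linalg.norm(np.cross(Q-[x[0],x[1],.12],a),axis=1)-.007
    r=least_squares(g,x0,loss="soft_l1",f_scale=.001);a=np.r_[r.x[2:],1];a/=np.linalg.norm(a)
    t=(Q-[r.x[0],r.x[1],.12])@a
    print(r.x.round(4),"tilt",np.degrees(np.arccos(a[2])).round(2),"az",np.degrees(np.arctan2(a[1],a[0])).round(1),np.median(abs(r.fun)).round(4),"z-end",(np.array([0,0,.12])+a*t.max()+[r.x[0],r.x[1],0]).round(4),len(Q));return r.x
fit(W)
S0=pts("scene0",(265,185,295,240))[0];D0=pts("side0",(230,200,270,240))[0]
S1=pts("scene1",(265,185,295,240))[0];D1=pts("side1",(230,200,270,240))[0];print(len(S1),len(D1))
fit(np.r_[S0,S1]);fit(np.r_[D0,D1]);fit(np.r_[S0,S1,D0,D1]);fit(np.r_[W,S0,S1,D0,D1])
```

```text
895 [ 0.5020407   0.10236763 -0.00209473] [0.77923254 0.12738785 0.17988593]
face 100 [0.5111684  0.11689344 0.17453512] [265.21 196.95]
[ 0.5438  0.112  -0.627   0.0737] tilt 32.26 az 173.3 0.0004 z-end [0.5075 0.1163 0.1779] 795
50 56
[ 0.5524  0.1196 -0.5388  0.0495] tilt 28.42 az 174.8 0.0013 z-end [0.525  0.1221 0.1709] 100
[ 0.5523  0.116  -0.65   -0.0065] tilt 33.03 az -179.4 0.0019 z-end [0.5118 0.1156 0.1822] 113
[ 0.5451  0.1127 -0.6112  0.0079] tilt 31.44 az 179.3 0.0018 z-end [0.5084 0.1131 0.18  ] 213
[ 0.5439  0.1121 -0.6272  0.0675] tilt 32.24 az 173.9 0.0005 z-end [0.5069 0.1161 0.179 ] 1008
```

```bash
cat > plan.py <<'E'
from g import *
D,PH,FL,S=8,15,1,.165
AZ1=174.;a1=axis(31.8,AZ1);p=np.array([.544,.112,.12]);f1=p+a1*((.0195-.12)/a1[2])
R1=tool(a1,AZ1,D,PH,FL)
E
python3 - <<'E'
from plan import *
from plant import *
import cv2
print(f1,f1+.19*a1)
move_l(tcp(f1,a1,S+.10,R1).tolist(),feed=.15,rotation=rpy(R1).tolist())
hit=move_l(tcp(f1,a1,S,R1).tolist(),feed=.08,max_force=8)
o=observe();print(hit,o["time_s"],o["eef_pos"],tcp(f1,a1,S,R1),o["ft_force"])
for n in("wrist","scene"):
    p,d=get_image(n);cv2.imwrite(f"pics/{n}2.png",cv2.cvtColor(p,cv2.COLOR_RGB2BGR))
E
```

```text
[0.60597128 0.10548656 0.0195    ] [0.50639816 0.11595211 0.18097961]
False 5.5583 [0.53180934 0.11409513 0.14564221] [0.53159073 0.11399243 0.14508743] [-0.79447933  0.59663628 -0.15858486]
```

View pics/wrist2.png

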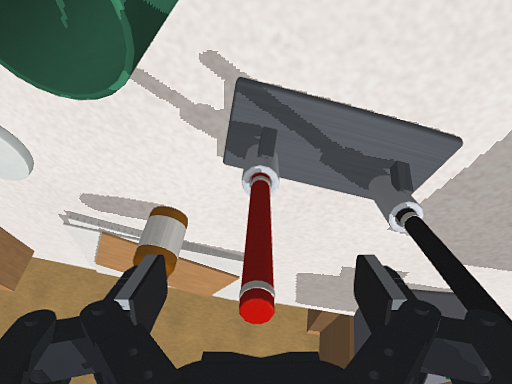

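The red marker (top at 257,310) sits centred between the jaws at columns 165–355, and the black one is clear to the right. Next I close and draw it out.

Run:
```python
from plan import *
from plant import *
import cv2
f0=observe()["ft_force"]
gripper_to(0.0,f_grip=40)
o=observe();print("closed",o["time_s"],o["opening"],o["ft_force"]-f0)
ad=axis(31,174.5)
T=o["eef_pos"]
h=move_l((T+ad*.075).tolist(),feed=.06,max_force=15);o=observe();print(h,o["ft_force"]-f0,o["opening"])
h=move_l((T+ad*.135).tolist(),feed=.12,max_force=15);o=observe();print(h,o["ft_force"]-f0,o["opening"],o["eef_pos"],o["time_s"])
hold(.2)
for n in("wrist","scene","side"):
    c=get_calibration(n);p,d=get_image(n);cv2.imwrite(f"pics/{n}3.png",cv2.cvtColor(p,cv2.COLOR_RGB2BGR));np.savez(f"{n}3.npz",p=p,d=d,K=c["intrinsics"],D=c["dist_coeffs"],T=c["world_from_camera"])
o=observe();np.savez("tool3.npz",T=o["eef_pos"],r=o["tcp_rot"])
```

```text
closed 6.3083 0.013061899381395086 [-0.48970417 -0.58881483  1.19763776]
False [ 0.06010395 -0.90089566  0.01474446] 0.012785551200399871
False [ 1.06483848 -1.28552451 -0.77068076] 0.013242163333002398 [0.46235055 0.12067556 0.26032262] 8.3583
```

View pics/wrist3.png

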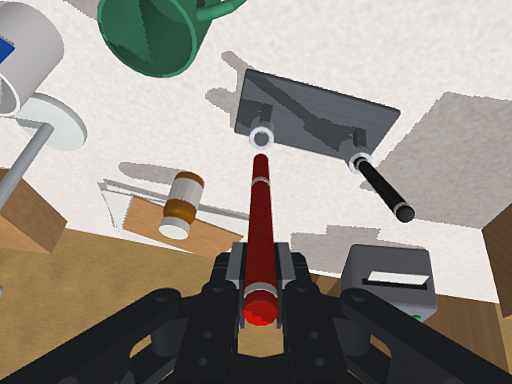

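View pics/side3.png

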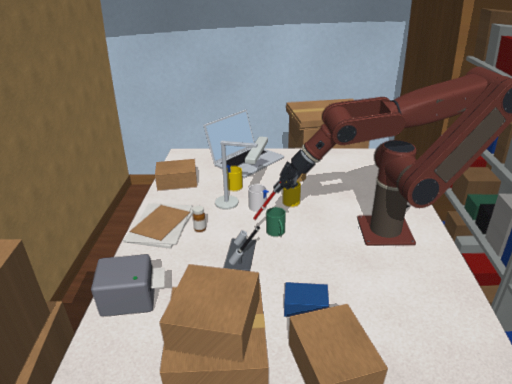

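The marker is drawn clear: its foot is at (261,157), above the empty socket at (262,137), and the cup is at the left edge. Now I fit its pose relative to the tool.

```bash
cat > fitm.py <<'E'
from h import *
from g import *
from scipy.optimize import least_squares
def fitred(tag,toolnpz,box,views=("wrist",)):
    z=np.load(toolnpz);Rt=Ro.from_euler("xyz",z["r"]).as_matrix();Tt=z["T"]
    n="wrist"+tag;p=load(n)[0];hs=cv2.cvtColor(p,cv2.COLOR_RGB2HSV).astype(int)
    m=((hs[...,0]<8)|(hs[...,0]>172))&(hs[...,1]>130)&(hs[...,2]>35);k=np.zeros_like(m);k[box[1]:box[3],box[0]:box[2]]=1
    P,uv=cloud(n,m&k);Q=(P-Tt)@Rt  # tool frame
    ok=(np.hypot(Q[:,1],Q[:,2])<.06)&(Q[:,0]>-.06)&(Q[:,0]<.18);Q=Q[ok];col=p[uv[ok][:,1],uv[ok][:,0]]
    Q=Q[col[:,0]<190]
    def g(x):
        a=np.array([1,x[2],x[3]]);a/=np.linalg.norm(a);return np.linalg.norm(np.cross(Q-[.06,x[0],x[1]],a),axis=1)-.007
    r=least_squares(g,[0,0,0,0],loss="soft_l1",f_scale=.001);x=r.x
    a=np.r_[1,x[2:]];a/=np.linalg.norm(a);c=np.array([.06,x[0],x[1]]);t=(Q-c)@a
    far=np.percentile(t,99.7);foot=c+a*far;al=-a   # tool frame: foot, axis to top
    print("tool: foot",foot.round(4),"axis",al.round(4),"res",np.median(abs(r.fun)).round(4),"n",len(Q),"t",t.min().round(4),t.max().round(4),np.percentile(t,[99,99.7]).round(4))
    aw=Rt@al;fw=Tt+Rt@foot
    print("world foot",fw.round(4),"tilt",np.degrees(np.arccos(aw[2])).round(2),"az",np.degrees(np.arctan2(aw[1],aw[0])).round(1),"top",(fw+.19*aw).round(4))
    return foot,al
if __name__=="__main__":
    f,al=fitred("3","tool3.npz",(235,145,300,300));np.savez("held.npz",f=f,al=al)
    from plan import *
    print("expected al",R1.T@a1,"foot",R1.T@(f1-tcp(f1,a1,S,R1)))
E
python3 fitm.py
```

```text
tool: foot [ 0.1423  0.001  -0.0228] axis [-0.9906 -0.0044  0.1368] res 0.0002 n 3053 t -0.0992 0.086 [0.0781 0.0831]
world foot [0.5353 0.1131 0.1361] tilt 31.8 az 174.5 top [0.4356 0.1227 0.2976]
expected al [-9.90268069e-01 -8.52524902e-18  1.39173101e-01] foot [ 1.44394231e-01  1.80905945e-17 -2.29635617e-02]
```

```bash
cat > plan2.py <<'E'
from g import *
z=np.load("held.npz");AL=z["al"];FT=np.array([.144,z["f"][1],z["f"][2]])
D,PH,FL=8,15,1
def pose(foot,th,az):
    a=axis(th,az);R=tool(a,az,D,PH,FL);c=R@AL;v=np.cross(c,a);n=np.linalg.norm(v)
    if n>1e-9:R=Ro.from_rotvec(v/n*np.arctan2(n,c@a)).as_matrix()@R
    return foot-R@FT,R,a
def footgoal(cup,th,az,u=-.027,back=0,z=.0105):
    A=np.radians(az);return np.array([cup[0]+u*np.cos(A),cup[1]+u*np.sin(A),z])+back*axis(th,az)
MARK=np.array([FT+AL*s for s in np.linspace(0,.19,20)])
E
python3 - <<'E'
from plan2 import *
from plant import *
o=observe();T0=o["eef_pos"];R0=Ro.from_euler("xyz",o["tcp_rot"])
print(o["q"].round(3))
from scipy.spatial.transform import Slerp
for back in(.0,.03,.06,.09,.12,.15,.17):
    T,R,a=pose(footgoal(CUP,29,CLIP,back=back),29,CLIP);q=inverse_kinematics(T.tolist(),rpy(R).tolist())
    print(back,None if q is None else np.round(q,3),"lampd body",lampd(T+PTS@R.T).round(3),"marker",(lampd(T+MARK@R.T)-.007).round(3),T.round(3))
sl=Slerp([0,1],Ro.concatenate([R0,Ro.from_matrix(R)]))
for s in np.linspace(0,1,9):
    X=T0+(T-T0)*s;M=sl(s).as_matrix();print(s,lampd(X+PTS@M.T).round(3),(lampd(X+MARK@M.T)-.007).round(3),(X+M@FT).round(3))
E
```

```text
[ 0.2   -0.712  2.379 -0.218  0.812 -1.442]
0.0 [-0.338 -0.304  2.349 -0.363  0.504 -1.233] lampd body 0.034 marker 0.092 [ 0.508 -0.156  0.139]
0.03 [-0.323 -0.396  2.358 -0.331  0.587 -1.262] lampd body 0.032 marker 0.074 [ 0.497 -0.147  0.166]
0.06 [-0.306 -0.482  2.361 -0.31   0.67  -1.282] lampd body 0.03 marker 0.064 [ 0.486 -0.137  0.192]
0.09 [-0.289 -0.561  2.358 -0.295  0.754 -1.295] lampd body 0.043 marker 0.063 [ 0.474 -0.128  0.218]
0.12 [-0.27  -0.632  2.348 -0.287  0.837 -1.302] lampd body 0.047 marker 0.063 [ 0.463 -0.119  0.244]
0.15 [-0.249 -0.694  2.332 -0.283  0.918 -1.305] lampd body 0.051 marker 0.063 [ 0.452 -0.11   0.271]
0.17 [-0.234 -0.731  2.319 -0.282  0.97  -1.304] lampd body 0.06 marker 0.063 [ 0.444 -0.104  0.288]
0.0 0.137 0.182 [0.536 0.113 0.135]
0.125 0.115 0.155 [0.533 0.08  0.138]
0.25 0.098 0.13 [0.529 0.047 0.141]
0.375 0.087 0.106 [0.524 0.014 0.144]
0.5 0.086 0.087 [ 0.519 -0.019  0.147]
0.625 0.085 0.074 [ 0.514 -0.051  0.15 ]
0.75 0.079 0.069 [ 0.509 -0.083  0.153]
0.875 0.069 0.066 [ 0.503 -0.115  0.156]
1.0 0.06 0.063 [ 0.497 -0.147  0.159]
```

All clear of the lamp by 30 mm or more. I'll move to the pre-insertion pose and look again at the cup, clip and lamp.

Run:
```python
from plan2 import *
from plant import *
import cv2
T,R,a=pose(footgoal(CUP,29,CLIP,back=.16),29,CLIP)
movep(T.tolist(),rpy(R).tolist());hold(.2)
o=observe();print(o["time_s"],o["eef_pos"]-T,o["opening"]);np.savez("tool4.npz",T=o["eef_pos"],r=o["tcp_rot"])
for n in("wrist","scene","side"):
    c=get_calibration(n);p,d=get_image(n);cv2.imwrite(f"pics/{n}4.png",cv2.cvtColor(p,cv2.COLOR_RGB2BGR));np.savez(f"{n}4.npz",p=p,d=d,K=c["intrinsics"],D=c["dist_coeffs"],T=c["world_from_camera"])
a=cv2.imread("pics/scene4.png")[130:260,120:320];cv2.imwrite("pics/c4.png",cv2.resize(a,None,fx=3.8,fy=3.8,interpolation=cv2.INTER_CUBIC))
```

```text
9.8 [ 0.00016197  0.00108552 -0.00026681] 0.012706105851984504
```

View pics/wrist4.png

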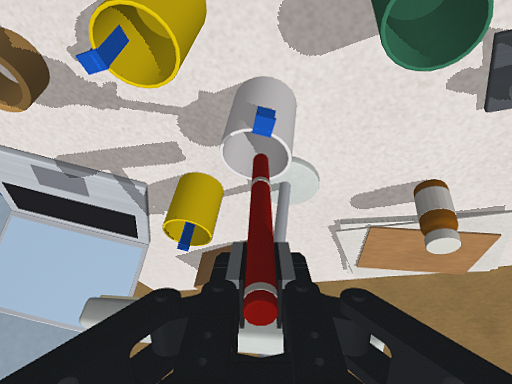

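View pics/c4.png

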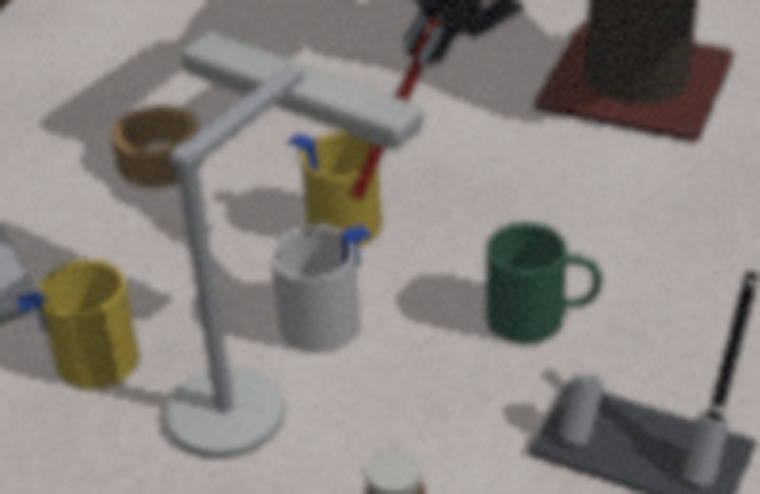

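The wrist view shows the cup rim centred at about (257,153), the clip at (264,122), and the marker foot at (261,157) pointing at the mouth. I'll refit the cup and clip from this view.

Run:
```python
from fitm import *
from plan2 import CUP
f,al=fitred("4","tool4.npz",(235,145,300,300))
n="wrist4";p=load(n)[0];hs=cv2.cvtColor(p,cv2.COLOR_RGB2HSV).astype(int)
P,uv=cloud(n,np.ones(p.shape[:2],bool));h=hs[uv[:,1],uv[:,0]]
r=np.hypot(P[:,0]-CUP[0],P[:,1]-CUP[1])
m=(r<.055)&(h[:,1]<50)&(P[:,2]>.015)&(P[:,2]<.092)
C=P[m];out=C[(C-np.r_[CUP[:2],0])[:,0]<0.0]
w=least_squares(lambda x:np.hypot(C[:,0]-x[0],C[:,1]-x[1])-.041,CUP[:2],loss="soft_l1",f_scale=.001);print("all pts r.041",w.x,len(C))
k=np.hypot(C[:,0]-w.x[0],C[:,1]-w.x[1]);print(np.histogram(k,np.arange(.03,.05,.002)))
rim=P[(r<.05)&(h[:,1]<50)&(P[:,2]>.094)&(P[:,2]<.104)]
w2=least_squares(lambda x:np.hypot(rim[:,0]-x[0],rim[:,1]-x[1])-.039,CUP[:2],loss="soft_l1",f_scale=.001);print("rim r.039",w2.x,len(rim),rim[:,2].mean())
cl=(h[:,0]>100)&(h[:,0]<130)&(h[:,1]>120)&(r<.08)&(P[:,2]>.05)&(P[:,2]<.13)
c=P[cl];print("clip",len(c),c.mean(0),c.min(0),c.max(0));v=c.mean(0)[:2]-w.x;print("az",np.degrees(np.arctan2(v[1],v[0])))
mr=cv2.minAreaRect(c[c[:,2]>.09][:,:2].astype(np.float32));v=np.array(mr[0])-w.x;print(mr,np.degrees(np.arctan2(v[1],v[0])))
from h import *
for n in("scene4","side4"):
    P,uv=cloud(n,np.ones(p.shape[:2],bool))
    A=np.radians(-11);q=(P-[.537,-.178,0])@np.array([[np.cos(A),-np.sin(A),0],[np.sin(A),np.cos(A),0],[0,0,1]])
    b=q[(P[:,2]>.29)&(P[:,2]<.306)&(abs(q[:,0])<.05)&(abs(q[:,1])<.13)&(abs(q[:,1])>.03)]
    for lo,hi in((-.13,-.03),(.03,.13)):
        s=b[(b[:,1]>lo)&(b[:,1]<hi)];print(n,"bar x'",np.percentile(s[:,0],[2,50,98]).round(4),"y'",np.percentile(s[:,1],[1,99]).round(4),len(s))
```

```text
tool: foot [ 0.1427  0.0008 -0.0222] axis [-0.9907 -0.0034  0.136 ] res 0.0002 n 3055 t -0.0996 0.0866 [0.0786 0.0835]
world foot [ 0.5007 -0.1488  0.1516] tilt 29.05 az 141.0 top [ 0.429  -0.0908  0.3177]
all pts r.041 [ 0.53909483 -0.1818862 ] 4173
(array([   0,    0,    6, 1520, 1728,  916,    0,    3,    0,    0]), array([0.03 , 0.032, 0.034, 0.036, 0.038, 0.04 , 0.042, 0.044, 0.046,
       0.048, 0.05 ]))
rim r.039 [ 0.5387707  -0.18181727] 614 0.09661592739046969
clip 528 [ 0.50143493 -0.15408905  0.09266104] [ 0.48627985 -0.16905019  0.06516994] [ 0.51626128 -0.13967082  0.10149855]
az 143.5686026495727
((0.5014750957489014, -0.1539592444896698), (0.019261430948972702, 0.024966217577457428), 52.66836166381836) 143.41171303417215
scene4 bar x' [-0.0174  0.0075  0.0244] y' [-0.1188 -0.0315] 195
scene4 bar x' [-0.0154  0.0108  0.0269] y' [0.0309 0.1154] 247
side4 bar x' [-0.0232 -0.0055  0.0186] y' [-0.118  -0.0318] 80
side4 bar x' [-0.0201 -0.001   0.0206] y' [0.0309 0.119 ] 109
```

```bash
sed -i 's/^CUP=.*LB=/CUP=np.array([.539,-.182,0]);CLIP=143.;LB=/' g.py
python3 - <<'E'
from plan2 import *
from plant import *
import cv2
T,R,a=pose(footgoal(CUP,29,CLIP,back=.125),29,CLIP);print(lampd(T+PTS@R.T))
move_l(T.tolist(),feed=.08,rotation=rpy(R).tolist(),max_force=8)
T1=pose(footgoal(CUP,29,CLIP,back=.03),29,CLIP)[0]
f0=observe()["ft_force"]
h=move_l(T1.tolist(),feed=.06,max_force=5)
o=observe();print(h,o["time_s"],o["eef_pos"]-T1,o["ft_force"]-f0,o["opening"])
hold(.1)
for n in("wrist","scene","side"):
    c=get_calibration(n);p,d=get_image(n);cv2.imwrite(f"pics/{n}5.png",cv2.cvtColor(p,cv2.COLOR_RGB2BGR));np.savez(f"{n}5.npz",p=p,d=d,K=c["intrinsics"],D=c["dist_coeffs"],T=c["world_from_camera"])
s=cv2.imread("pics/scene5.png")[130:260,150:300];t=cv2.imread("pics/side5.png")[130:260,190:340]
cv2.imwrite("pics/c5.png",cv2.resize(np.hstack([s,t]),None,fx=2.6,fy=2.6,interpolation=cv2.INTER_CUBIC))
E
```

```text
0.050238261669926454
False 12.2667 [ 2.08842144e-04 -9.70576233e-06  4.95093925e-04] [ 0.20477598  0.61331451 -0.32962194] 0.013096479802858317
```

View pics/wrist5.png

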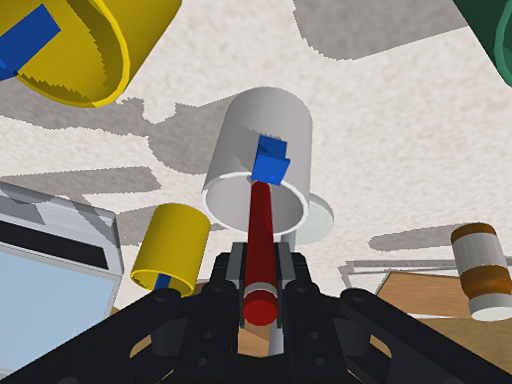

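View pics/c5.png

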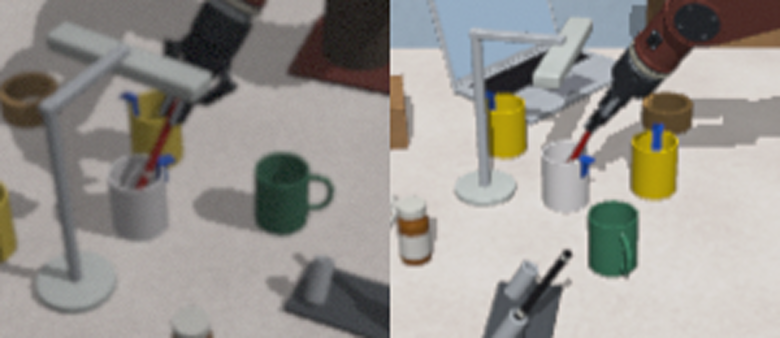

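The marker is inside the mouth, crossing the rim beside the clip (wrist 262,183), and there is no contact force. Now I lower the last 30 mm slowly.

Run:
```python
from plan2 import *
from plant import *
import cv2
f0=observe()["ft_force"]
T1,R,a=pose(footgoal(CUP,29,CLIP,back=-.002),29,CLIP)
h=move_l(T1.tolist(),feed=.025,max_force=3)
o=observe();print(h,o["time_s"],o["eef_pos"]-T1,o["ft_force"]-f0,o["opening"])
hold(.3)
o=observe();print(o["ft_force"]-f0);np.savez("tool6.npz",T=o["eef_pos"],r=o["tcp_rot"])
for n in("wrist","scene","side"):
    c=get_calibration(n);p,d=get_image(n);cv2.imwrite(f"pics/{n}6.png",cv2.cvtColor(p,cv2.COLOR_RGB2BGR));np.savez(f"{n}6.npz",p=p,d=d,K=c["intrinsics"],D=c["dist_coeffs"],T=c["world_from_camera"])
s=cv2.imread("pics/scene6.png")[130:260,150:300];t=cv2.imread("pics/side6.png")[130:260,190:340]
cv2.imwrite("pics/c6.png",cv2.resize(np.hstack([s,t]),None,fx=2.6,fy=2.6,interpolation=cv2.INTER_CUBIC))
```

```text
True 13.525 [-0.00188679  0.00128974  0.00353031] [-0.66843499 -1.20842159  4.47537587] 0.01257295909162985
[-0.51581692 -1.07939843  3.14051834]
```

View pics/wrist6.png

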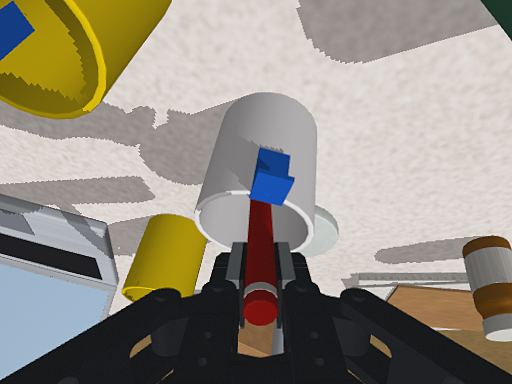

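View pics/c6.png

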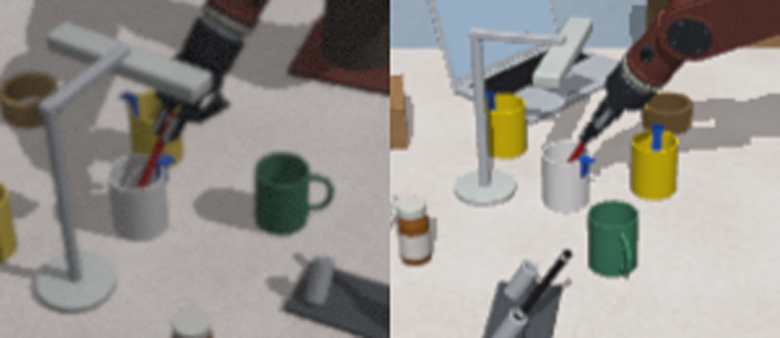

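Run:
```python
from plan2 import *
from plant import *
import cv2
o=observe();Rc=Ro.from_euler("xyz",o["tcp_rot"]).as_matrix();foot=o["eef_pos"]+Rc@FT;print("foot est",foot,(foot-CUP))
T,R,a=pose(foot+[0,0,.001],31,CLIP);print(lampd(T+PTS@R.T))
f0=o["ft_force"]
h=move_l(T.tolist(),feed=.02,rotation=rpy(R).tolist(),max_force=4);o=observe();print(h,o["ft_force"]-f0,o["time_s"])
hold(.2)
gripper_to(.06);hold(.3)
o=observe();print(o["opening"],o["ft_force"]-f0,o["time_s"])
for n in("wrist","scene","side"):
    c=get_calibration(n);p,d=get_image(n);cv2.imwrite(f"pics/{n}7.png",cv2.cvtColor(p,cv2.COLOR_RGB2BGR));np.savez(f"{n}7.npz",p=p,d=d,K=c["intrinsics"],D=c["dist_coeffs"],T=c["world_from_camera"])
```

```text
foot est [ 0.55880472 -0.19724446  0.01192475] [ 0.01980472 -0.01524446  0.01192475]
0.04570597349512507
False [ 0.34270482 -1.12362074 -3.10530011] 14.35
0.0602166515831048 [-0.19648208 -0.21701753 -3.37207705] 15.3583
```

View pics/wrist7.png

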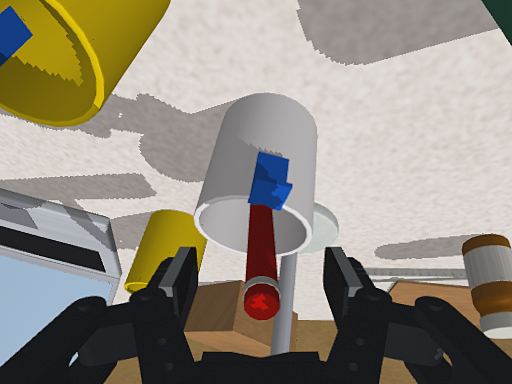

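The marker is released: it leans on the rim at the clip, its top at (261,302) lies between the open fingers, and the cup is still. Now I retreat back up the slant.

```bash
python3 - <<'E'
from plan2 import *
from plant import *
import cv2
o=observe();R=Ro.from_euler("xyz",o["tcp_rot"]).as_matrix()
d=-R[:,0];T=o["eef_pos"]
for t in(0,.04,.08,.12):print(lampd(T+t*d+PTS@R.T).round(3),end=" ")
h=move_l((T+.12*d).tolist(),feed=.1,max_force=4);o=observe();print(h,o["time_s"],o["eef_pos"]-(T+.12*d))
hold(.3);o=observe();np.savez("tool8.npz",T=o["eef_pos"],r=o["tcp_rot"])
for n in("wrist","scene","side"):
    c=get_calibration(n);p,d=get_image(n);cv2.imwrite(f"pics/{n}8.png",cv2.cvtColor(p,cv2.COLOR_RGB2BGR));np.savez(f"{n}8.npz",p=p,d=d,K=c["intrinsics"],D=c["dist_coeffs"],T=c["world_from_camera"])
s=cv2.imread("pics/scene8.png")[130:260,150:300];t=cv2.imread("pics/side8.png")[130:260,190:340]
cv2.imwrite("pics/c8.png",cv2.resize(np.hstack([s,t]),None,fx=2.6,fy=2.6,interpolation=cv2.INTER_CUBIC))
E
python3 - <<'E'
from h import *
from scipy.optimize import least_squares
n="wrist8";p=load(n)[0];hs=cv2.cvtColor(p,cv2.COLOR_RGB2HSV).astype(int)
P,uv=cloud(n,np.ones(p.shape[:2],bool));h=hs[uv[:,1],uv[:,0]]
r=np.hypot(P[:,0]-.539,P[:,1]+.182)
rim=P[(r<.055)&(h[:,1]<50)&(P[:,2]>.093)&(P[:,2]<.104)]
w=least_squares(lambda x:np.hypot(rim[:,0]-x[0],rim[:,1]-x[1])-.039,[.539,-.182],loss="soft_l1",f_scale=.001).x;print("cup",w,len(rim))
cl=(h[:,0]>100)&(h[:,0]<130)&(h[:,1]>120)&(r<.08)&(P[:,2]>.05)&(P[:,2]<.13);v=P[cl].mean(0)[:2]-w;az=np.arctan2(v[1],v[0]);print("clip az",np.degrees(az))
rd=((h[:,0]<8)|(h[:,0]>172))&(h[:,1]>130)&(h[:,2]>35)&(r<.15)&(P[:,2]<.25)&(P[:,2]>0.02);Q=P[rd];col=p[uv[rd][:,1],uv[rd][:,0]];Q=Q[col[:,0]<190]
def g(x):
    a=np.array([x[2],x[3],1]);a/=np.linalg.norm(a);return np.linalg.norm(np.cross(Q-[x[0],x[1],.12],a),axis=1)-.007
f=least_squares(g,[.5,-.15,-.5,.4],loss="soft_l1",f_scale=.001);x=f.x;a=np.r_[x[2:],1];a/=np.linalg.norm(a);c=np.array([x[0],x[1],.12]);t=(Q-c)@a
top=c+a*np.percentile(t,99.7);foot=top-.19*a;M=np.array([[np.cos(az),np.sin(az)],[-np.sin(az),np.cos(az)]])
print("tilt",np.degrees(np.arccos(a[2])),"top",top,"foot",foot,"top toward clip/side",M@(top[:2]-w),"foot",M@(foot[:2]-w),np.median(abs(f.fun)),len(Q))
E
```

```text
0.046 0.045 0.062 0.076 False 16.8583 [-1.85781786e-04 -2.19072193e-05 -7.23379802e-04]
cup [ 0.53829373 -0.18170018] 740
clip az 143.3845072646768
tilt 28.111935899825774 top [ 0.47198124 -0.13803728  0.16690813] foot [ 0.54354193 -0.19183488 -0.00067733] top toward clip/side [0.07926852 0.00450525] foot [-0.01025726  0.00500443] 0.0020233404508378473 597
```

View pics/c8.png

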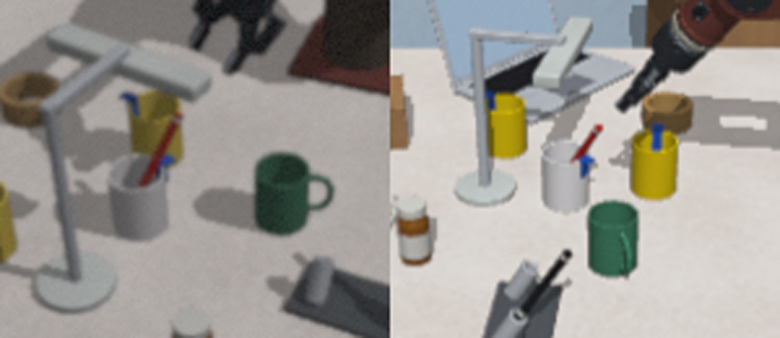

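View pics/wrist8.png

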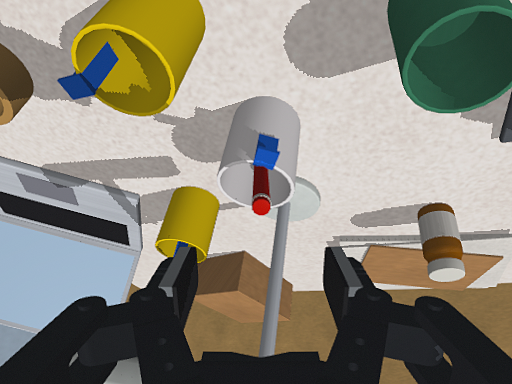

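Run:
```python
from plant import *
hold(.3);o=observe();print(o["time_s"],o["joint_velocities"].round(3),o["ft_force"]);job_done()
```

```text
17.6083 [-0.001  0.    -0.001 -0.001  0.001  0.   ] [-0.61145961  0.22199522 -0.24871843]
the job is handed in; nothing more can be done
```

I drew the red marker out of its socket, brought it in on a 29° slant from the robot's side of the light bar, and lowered it to the cup floor. At the floor it read about 4.5 N upward with the marker still gripped. I then tilted it to 31°, let go, backed out up the slant and handed the job in at 17.6 s; no verdict was reported.

**Last checks:**
- **Marker:** the wrist view put its top about 79 mm from the cup axis towards the clip and 5 mm to the side.
- **Cup:** it stood within about 1 mm of where it was.
- **Lamp:** the planned poses kept the gripper at least 30 mm from the lamp bar.
- **Other things:** the black marker and the others look unmoved in the scene and side views; I did not measure them again.

**Disagreement:** my last fit of the marker's axis was noisy (2 mm residual). It gave a 28° lean with the foot about 7 mm below the cup floor, which cannot be right. The top's height of 0.167 m agrees better with about 34° and the foot on the floor; both angles are inside the allowed 17–49°.

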